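Clear the sleeve feeder and star-tighten its cover

TASK

The sleeve feeder is jammed: lift the fat brass stub out of its chute and put it into the aluminium pot, so that the three copper sleeves roll down to the stop. Then tighten the four black cover knobs clockwise in star order (one knob, the one diagonally opposite, then the other diagonal pair) in two passes: first each about half-way, to its yellow tick, and only when all four are there each fully home, to its green tick, again in star order. Leave the other things on the bench where they are and the pot standing.

Things in the scene. Friction and masses are not known exactly. Their poses are not given: they have to be found in the camera images.
- feeder: Green sleeve feeder bolted to the bench, base plate 280 x 370 x 12 mm (y from -175 to 195 mm). Origin on the bench under the plate; at yaw 0 x points away from the robot, y left, z up. Its left half is a gearbox with a grey cover and four black knobs; its right half a chute along x at y = -95 mm, high end at +x.
- cover_mid (a point): Middle of the cover's top (200 x 194 mm), 80 mm above the bench, at (0, 95) mm in the feeder's frame. A yellow oil cap, 24 mm across and 18 mm high, stands here, between the four knobs.
- chute_stop (a point): Low end of the chute's floor at the red stop plate (26 mm high), 30 mm above the bench, at (-125, -95) mm in the feeder's frame. From here the floor rises towards the feeder's +x at 0.245 rad for 250 mm; it is 130 mm wide between blue side walls 20 mm high.
- gauge (a point): Middle of the lower edge of the yellow gauge bar across the chute, at (-37, -95, 80) mm in the feeder's frame. The bar is 6 mm thick, from 27.5 to 41 mm over the chute's floor, its posts at the walls 45 mm. Sleeves roll under it; the thicker stub cannot.
- stub: The jammed part: fat brass cylinder, 52 mm diameter, 56 mm long, 0.2 to 0.45 kg, lying across the chute (its y axis = feeder's y) against the gauge bar's uphill side. Origin at its centre, 86 mm above the bench at the start. 37 mm are free beside each flat end; uphill a sleeve touches it, its nearest side 23 mm from the stub's axis. It lifts straight up freely.
- pot: Open loose aluminium pot, rim diameter 160 mm, 90 mm high, wall 4 mm, about 0.6 kg; origin under its centre, on the bench. It stands left or right of the feeder.
- sleeve1: Copper splice sleeve, 24 mm diameter, 120 mm long, 0.12 kg, across the chute (axis = own y); number 1 counted uphill from the stub. Origin at its centre. It rolls down by itself once the stub is gone; at rest against the stop its centre is at x = -116 mm, z = 45 mm in the feeder's frame (y = -95 mm).
- sleeve2: Copper splice sleeve, 24 mm diameter, 120 mm long, 0.12 kg, across the chute (axis = own y); number 2 counted uphill from the stub. Origin at its centre. It rolls down by itself once the stub is gone; at rest against the stop its centre is at x = -93 mm, z = 50 mm in the feeder's frame (y = -95 mm).
- sleeve3: Copper splice sleeve, 24 mm diameter, 120 mm long, 0.12 kg, across the chute (axis = own y); number 3 counted uphill from the stub. Origin at its centre. It rolls down by itself once the stub is gone; at rest against the stop its centre is at x = -70 mm, z = 56 mm in the feeder's frame (y = -95 mm).
- knob_a (a joint): Turn of the far left knob (seen from the robot), rad, grows clockwise seen from above; 0 = loose, its white-tipped end points to the feeder's -x at the white tick; 0.75 = half-way, yellow tick; 1.5 = fully home, green tick, at a hard stop (white tip then nearly at the feeder's +y). Starts loose, between 0 and 0.25. Stays where it is left; needs 0.08 N m.
- knob_a_top (a point): Point on the axis of the far left knob, top of its bar, 122 mm above the bench, at (55, 150) mm in the feeder's frame, diagonally opposite knob_c. Black bar 64 mm long, 14 mm wide, from 88 to 122 mm above the bench, over discs up to 40 mm across (top at 89 mm). At joint value q the bar lies along the feeder's x turned by -q about z. Neighbours 110 mm apart. It does not rise or sink.
- knob_b (a joint): Turn of the far right knob (seen from the robot), rad, grows clockwise seen from above; 0 = loose, its white-tipped end points to the feeder's -x at the white tick; 0.75 = half-way, yellow tick; 1.5 = fully home, green tick, at a hard stop (white tip then nearly at the feeder's +y). Starts loose, between 0 and 0.25. Stays where it is left; needs 0.08 N m.
- knob_b_top (a point): Point on the axis of the far right knob, top of its bar, 122 mm above the bench, at (55, 40) mm in the feeder's frame, diagonally opposite knob_d. Black bar 64 mm long, 14 mm wide, from 88 to 122 mm above the bench, over discs up to 40 mm across (top at 89 mm). At joint value q the bar lies along the feeder's x turned by -q about z. Neighbours 110 mm apart. It does not rise or sink.
- knob_c (a joint): Turn of the near right knob (seen from the robot), rad, grows clockwise seen from above; 0 = loose, its white-tipped end points to the feeder's -x at the white tick; 0.75 = half-way, yellow tick; 1.5 = fully home, green tick, at a hard stop (white tip then nearly at the feeder's +y). Starts loose, between 0 and 0.25. Stays where it is left; needs 0.08 N m.
- knob_c_top (a point): Point on the axis of the near right knob, top of its bar, 122 mm above the bench, at (-55, 40) mm in the feeder's frame, diagonally opposite knob_a. Black bar 64 mm long, 14 mm wide, from 88 to 122 mm above the bench, over discs up to 40 mm across (top at 89 mm). At joint value q the bar lies along the feeder's x turned by -q about z. Neighbours 110 mm apart. It does not rise or sink.
- knob_d (a joint): Turn of the near left knob (seen from the robot), rad, grows clockwise seen from above; 0 = loose, its white-tipped end points to the feeder's -x at the white tick; 0.75 = half-way, yellow tick; 1.5 = fully home, green tick, at a hard stop (white tip then nearly at the feeder's +y). Starts loose, between 0 and 0.25. Stays where it is left; needs 0.08 N m.
- knob_d_top (a point): Point on the axis of the near left knob, top of its bar, 122 mm above the bench, at (-55, 150) mm in the feeder's frame, diagonally opposite knob_b. Black bar 64 mm long, 14 mm wide, from 88 to 122 mm above the bench, over discs up to 40 mm across (top at 89 mm). At joint value q the bar lies along the feeder's x turned by -q about z. Neighbours 110 mm apart. It does not rise or sink.
- spool: Bystander: cable spool standing on end, wooden flanges 124 mm across, 80 mm high, blue core. Origin under its centre. On the other side of the feeder from the pot.
- can: Bystander: spray can, 50 mm diameter, 150 mm high, standing close beside the chute's right, far end. Origin under its centre.
- jar: Bystander: jar, 56 mm diameter, 90 mm high, standing close beside the gearbox's left, far end. Origin under its centre.
- screwdriver: Bystander: screwdriver, 200 mm long, lying on the bench to the robot's near left. Origin under its middle.
- wrench: Bystander: wrench, 180 mm long, lying on the bench to the robot's near right. Origin under its middle.
- meter: Bystander: yellow multimeter, 130 x 75 x 36 mm, lying close behind the feeder. Origin under its centre.
- pliers: Bystander: red-handled crimping pliers, 165 mm long, 16 mm high, lying beyond the jar, far left. Origin under the joint.
Mind the look-alikes: they are no part of the job. Leave any red look-alike of the sleeve1 alone. Leave any red look-alike of the pot alone.

How it is judged (in metres and radians):
On the way, in this order (a step that is already met when the one before it is completed fails the run):
1. the stub lies in the pot and all three sleeves have run down to the stop (horizontal distance between stub and pot below 0.065 m and z of stub in the frame of pot below 0.075 m and linear speed of stub below 0.05 m/s and angle between pot's own z axis and vertical below 0.15 rad and x of sleeve1 in the frame of feeder between -0.13 and -0.105 m and z of sleeve1 in the frame of feeder between 0.035 and 0.07 m and y of sleeve1 in the frame of feeder between -0.11 and -0.08 m and x of sleeve2 in the frame of feeder between -0.13 and -0.08 m and z of sleeve2 in the frame of feeder between 0.035 and 0.07 m and y of sleeve2 in the frame of feeder between -0.11 and -0.08 m and x of sleeve3 in the frame of feeder between -0.13 and -0.06 m and z of sleeve3 in the frame of feeder between 0.035 and 0.07 m and y of sleeve3 in the frame of feeder between -0.11 and -0.08 m), for 0.2 s.
2. first pass: one knob is turned about half-way (past 0.5 rad), the others still loose (((value of joint knob_a above 0.5 rad and value of joint each of knob_b, knob_c, knob_d below 0.5 rad) or (value of joint each of knob_a, knob_c, knob_d below 0.5 rad and value of joint knob_b above 0.5 rad) or (value of joint each of knob_a, knob_b, knob_d below 0.5 rad and value of joint knob_c above 0.5 rad) or (value of joint each of knob_a, knob_b, knob_c below 0.5 rad and value of joint knob_d above 0.5 rad))), for 0.2 s.
3. first pass: the diagonally opposite knob too (((value of joint each of knob_a, knob_c above 0.5 rad and value of joint each of knob_b, knob_d below 0.5 rad) or (value of joint each of knob_a, knob_c below 0.5 rad and value of joint each of knob_b, knob_d above 0.5 rad))), for 0.2 s.
4. first pass: a third knob (((value of joint each of knob_a, knob_b, knob_c above 0.5 rad and value of joint knob_d below 0.5 rad) or (value of joint each of knob_a, knob_b, knob_d above 0.5 rad and value of joint knob_c below 0.5 rad) or (value of joint each of knob_a, knob_c, knob_d above 0.5 rad and value of joint knob_b below 0.5 rad) or (value of joint knob_a below 0.5 rad and value of joint each of knob_b, knob_c, knob_d above 0.5 rad))), for 0.2 s.
5. first pass: all four about half-way, none home yet (value of joint knob_a between 0.5 and 1.1 rad and value of joint knob_b between 0.5 and 1.1 rad and value of joint knob_c between 0.5 and 1.1 rad and value of joint knob_d between 0.5 and 1.1 rad), for 0.2 s.
6. second pass: one knob fully home (past 1.35 rad), the others still half-way (((value of joint knob_a above 1.35 rad and value of joint each of knob_b, knob_c, knob_d below 1.1 rad) or (value of joint each of knob_a, knob_c, knob_d below 1.1 rad and value of joint knob_b above 1.35 rad) or (value of joint each of knob_a, knob_b, knob_d below 1.1 rad and value of joint knob_c above 1.35 rad) or (value of joint each of knob_a, knob_b, knob_c below 1.1 rad and value of joint knob_d above 1.35 rad))), for 0.2 s.
7. second pass: the diagonally opposite knob too (((value of joint each of knob_a, knob_c above 1.35 rad and value of joint each of knob_b, knob_d below 1.1 rad) or (value of joint each of knob_a, knob_c below 1.1 rad and value of joint each of knob_b, knob_d above 1.35 rad))), for 0.2 s.
8. second pass: a third knob (((value of joint each of knob_a, knob_b, knob_c above 1.35 rad and value of joint knob_d below 1.1 rad) or (value of joint each of knob_a, knob_b, knob_d above 1.35 rad and value of joint knob_c below 1.1 rad) or (value of joint each of knob_a, knob_c, knob_d above 1.35 rad and value of joint knob_b below 1.1 rad) or (value of joint knob_a below 1.1 rad and value of joint each of knob_b, knob_c, knob_d above 1.35 rad))), for 0.2 s.
9. second pass: all four fully home (value of joint each of knob_a, knob_b, knob_c, knob_d above 1.35 rad), for 0.2 s.
At the end, for the whole second after the job is handed in: The brass stub lies still inside the upright pot (centre within 65 mm of the pot's axis and less than 75 mm above its underside), all three copper sleeves lie in the chute against the stop (within about 10 mm of their rest places), and all four knobs stand past 1.35 rad (fully home is 1.5) (all of step 1 and all of step 9); the robot touches nothing.
It fails at once if a knob is turned well past half-way (over 1.1 rad) while another is not yet half-way (under 0.5 rad) (value of joint any of knob_a, knob_b, knob_c, knob_d above 1.1 rad and value of joint any of knob_a, knob_b, knob_c, knob_d below 0.5 rad).
It fails at once if a bystander is pushed more than 30 mm or knocked over (distance of any of spool, can, jar, screwdriver, wrench, meter, pliers from where it was at the start of the episode above 0.03 m or angle between any of spool, can, jar, screwdriver, wrench, meter, pliers's own z axis and vertical above 0.5 rad).
It fails at once if the pot is tipped over (angle between pot's own z axis and vertical above 0.6 rad).
It also fails if it takes over 72 s, if anything falls off the work surface, if the arm or the gripper's body presses on something with over 40 N, if the wrist force passes 120 N, or if a joint passes its speed limit or range.

ROBOT

A 6-joint arm with a two-finger parallel gripper is mounted at the origin on the work surface. World frame = base frame: x ahead of the robot, y to its left, z up, the work surface at z = 0. Lengths are in mm, angles in rad, forces in N, time in s.
With the tool pointing down it reaches from about 400 to 925 mm from the base axis. Payload 12.5 kg.
Tool frame: the origin (TCP) lies at the very end of the fingers, on their centre line; the grasp point (between the pads) lies 19 mm behind it; z points along the fingers, y is the line along which they close (so a half turn about z gives the same grasp; the last joint's range is limited). The gripper opens to 95 mm and grips with 3 to 60 N. Pads are 20 mm wide; open, the fingers measure 119 mm over their backs; the gripper's body (75 mm by 180 mm) begins 59 mm behind the grasp point.
Start: joints at [1, 0.491, 1.559, -0, 1.092, -0.106], TCP at [280.14, 558.72, 214.661] pointing down, gripper open.
Joint ranges: [-3.1, 3.1], [-0.84, 2.19], [0.05, 2.79], [-1.13, 4.28], [0.06, 2.93], [-2.69, 2.69]. Speed limits (rad/s): [2.22, 2.22, 2.79, 3.14, 3.14, 3.14].

INTERFACE

Orientations are given as a 3x3 rotation matrix whose columns are the frame's x, y, z axes.
In Python, from cell import ctrl gives the robot as it stands. The module is installed in compiled form; this text tells all that it offers.
- The arm moves only by the shell command python3 -m inch 'ROWS' [FORCE]. ROWS is a JSON object of lists of equal length, an entry for each row: "offset": the shift along the tool's x, y, z in mm, a list of three; "twist": the turn, a rotation vector about the tool's x, y, z in rad, a list of three; "grip": the closure in counts, from 0 (fully open) to 255 (shut). In form: {"offset": [[x, y, z], ...], "twist": [[ax, ay, az], ...], "grip": [grip, ...]}. A call has 1 to 12 rows; each row is the pose to reach, as a shift and turn from the pose commanded when the call began, along the tool's axes at that moment; what a row does not reach only later rows make up. A row lasts 1/8 s, in which the tool goes at most 62.5 mm and 10.7 degrees, less where a joint would pass 70% of its speed; a pose out of reach is approached as far as the arm can. A call with a gripper value outside its range is refused whole. The fingers move at their own pace and stop on an object; FORCE is the grip in N (left out, the last holds). Time passes only in rows, so rows that repeat a pose let the fingers close. It gives the time, the measured TCP pose, the force, the opening and the grip force at its end, in the units of the state.
- ctrl.sense(): the state, without advancing time (a new reading comes with each control period).
- ctrl.snapshot(name): name is "scene" or "top" or "wrist"; returns a dict with "pixels" (420x560x3 uint8, red, green, blue), "fx", "fy", "cx", "cy" (pixels), "world_from_camera" (4x4, takes a point from camera to world coordinates); the wrist camera has in their place "mount" (4x4, takes a point from camera to tool coordinates, whose origin is the TCP and whose axes are the flange's). Camera axes: x right, y up, looking along -z (the intrinsics and any distortion apply to the point x, -y, -z); pixel columns grow to the right and rows downward; lengths in mm; the calibration is good to about 2 mm. A picture is of the moment at which its call begins: read the wrist's pose just before it. There is no depth.
- ctrl.hand_in(): hands the job in; it is judged then, once.
The state is a dict: "time": time; "q": joint angles; "joint_vel": joint speeds; "joint_torque": joint torques, N m; "tool_pos": TCP position; "tool_rot": TCP orientation; "contact_force": force on the tool from outside, world axes, zero at the start; "moment": the same for the moment, N m; "width": finger opening in mm; "grasp_force": force on a finger pad.
Only numpy, scipy, OpenCV 4.12 (cv2) and the standard library are available. Lean on these libraries where they do the work, as an engineer would, in place of code of your own. Each camera call takes 0.05 s, during which the arm holds its last target. There are 200 camera calls.

## Working session

There is one attempt and no reset: what is moved stays moved. The work goes in short steps, Python scripts to look and compute and a shell command to move; the robot and the scene stay as the last step left them, time stands still between calls to the robot, and variables do not carry over. Pictures are saved under pics/ and viewed, at most 10 in all, crops included, and the job is handed in when it is done.

```bash
mkdir -p pics; cat > h.py <<'E'
import numpy as np, cv2
from cell import ctrl
def snap(n,f):
    s=ctrl.sense(); d=ctrl.snapshot(n)
    cv2.imwrite('pics/'+f,cv2.cvtColor(d['pixels'],cv2.COLOR_RGB2BGR))
    if n=='wrist':
        T=np.eye(4);T[:3,:3]=s['tool_rot'];T[:3,3]=s['tool_pos'];d['W']=T@d['mount']
    else: d['W']=np.array(d['world_from_camera'])
    np.savez('pics/'+f+'.npz',W=d['W'],k=[d['fx'],d['fy'],d['cx'],d['cy']]); 
    print({k:v for k,v in d.items() if k not in('pixels','W','world_from_camera','mount')})
def ray(f,u,v,z):
    a=np.load('pics/'+f+'.npz');fx,fy,cx,cy=a['k'];W=a['W']
    r=W[:3,:3]@np.array([(u-cx)/fx,-(v-cy)/fy,-1]);o=W[:3,3]
    return o+r*(z-o[2])/r[2]
def proj(f,p):
    a=np.load('pics/'+f+'.npz');fx,fy,cx,cy=a['k'];c=np.linalg.inv(a['W'])@np.append(p,1)
    return np.array([cx+fx*c[0]/-c[2],cy-fy*c[1]/-c[2]])
E
python3 - <<'E'
from h import *
snap('top','top.png');snap('scene','scene.png')
print(ctrl.sense()['tool_rot'])
E
```

```text
{'fx': 466.4642568781659, 'fy': 466.4642568781659, 'cx': 275.8633241380291, 'cy': 212.41414259906165}
{'fx': 450.1172185017952, 'fy': 450.1172185017952, 'cx': 278.3578795405901, 'cy': 210.57440604125438}
[[-8.93944612e-01  4.48177167e-01 -5.06713467e-04]
 [ 4.48177449e-01  8.93944200e-01 -8.61647952e-04]
 [ 6.68026264e-05 -9.97363093e-04 -9.99999500e-01]]
```

View pics/top.png

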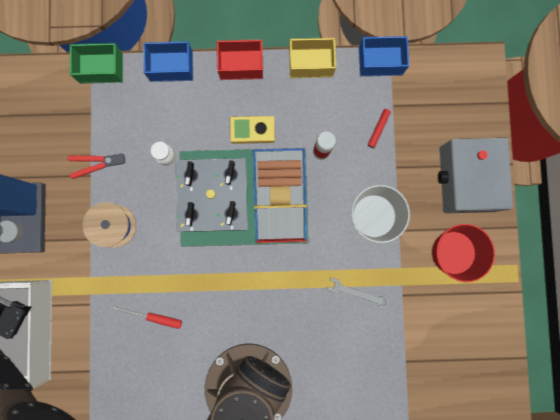

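View pics/scene.png

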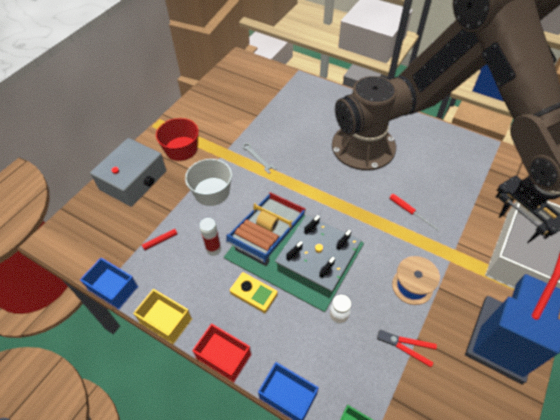

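The top view shows the feeder at about (180–307, 148–246), with the pot on its right at (380,214). The spool is at (108,225), the can at (325,145), the jar at (162,153), and the red look-alikes are at (463,253) and (379,128). I'll enlarge the feeder.

```bash
python3 - <<'E'
from h import *
im=cv2.imread('pics/top.png')[140:255,170:310]
cv2.imwrite('pics/crop1.png',cv2.resize(im,None,fx=5,fy=5,interpolation=cv2.INTER_CUBIC))
E
```

```text
(no output)
```

View pics/crop1.png

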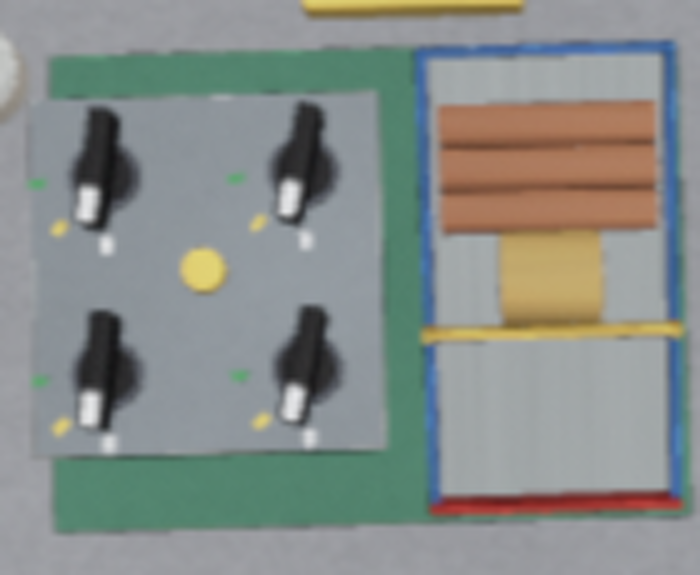

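The enlarged crop shows the cover corners at (33,95), (378,92), (387,449) and (35,457), the oil cap at (203,270), the plate's left corners at (50,58) and (54,531), and the stub at about (552,277). I'll fit the feeder pose to these.

```bash
python3 - <<'E'
from h import *
from scipy.optimize import least_squares
F=[(100,192,80),(100,-2,80),(-100,-2,80),(-100,192,80),(0,95,98),(140,195,12),(-140,195,12)]
P=np.array([(33,95),(378,92),(387,449),(35,457),(203,270),(50,58),(54,531)])/5+[170,140]-0.4
def tf(v,p):
    c,s=np.cos(v[2]),np.sin(v[2]);return np.array([v[0]+c*p[0]-s*p[1],v[1]+s*p[0]+c*p[1],p[2]])
f=lambda v:np.ravel([proj('top.png',tf(v,p))-q for p,q in zip(F,P)])
r=least_squares(f,[600,0,0],x_scale=[100,100,1]);v=r.x
print(v,f(v).reshape(-1,2).round(1).tolist())
np.save('feeder.npy',v)
for n,p in dict(stub=(-7,-95,86),a=(55,150,122),b=(55,40,122),c=(-55,40,122),d=(-55,150,122)).items(): print(n,tf(v,p).round(1),(proj('top.png',tf(v,p))).round(1), ((proj('top.png',tf(v,p))-[170,140]+.4)*5).round())
print('stub meas top z112',ray('top.png',170+552/5,140+277/5,112))
# pot: rim edges & centre from hough
im=cv2.imread('pics/top.png',0)
print(cv2.HoughCircles(cv2.medianBlur(im[170:260,330:430],3),cv2.HOUGH_GRADIENT,1,20,param1=100,param2=20,minRadius=15,maxRadius=40))
print(ray('top.png',380.5,214,90),ray('top.png',409.5,214,90),ray('top.png',352,214,90))
x=cv2.resize(cv2.imread('pics/top.png')[170:260,330:430],None,fx=6,fy=6,interpolation=cv2.INTER_CUBIC)
cv2.imwrite('pics/pot.png',x)
E
```

```text
[ 5.45739148e+02 -9.94081341e+00 -4.20523393e-03] [[-0.3, 0.7], [0.5, -0.3], [0.0, 0.1], [-0.2, 0.2], [0.2, -0.2], [-0.0, -0.7], [-0.1, 0.3]]
stub [ 538.3 -104.9   86. ] [280.  194.8] [552. 276.]
a [601.4 139.8 122. ] [188.4 172.4] [ 94. 164.]
b [600.9  29.8 122. ] [229.4 171.4] [299. 159.]
c [490.9  30.3 122. ] [230.1 212.2] [302. 363.]
d [491.4 140.3 122. ] [188.8 213.2] [ 96. 368.]
stub meas top z112 [ 533.57280937 -105.36576479  112.        ]
[[[49.5 43.5 28. ]]]
[ 477.35452564 -378.62140312   90.        ] [ 475.13278008 -458.24536902   90.        ] [ 479.53609742 -300.43720439   90.        ]
```

View pics/pot.png

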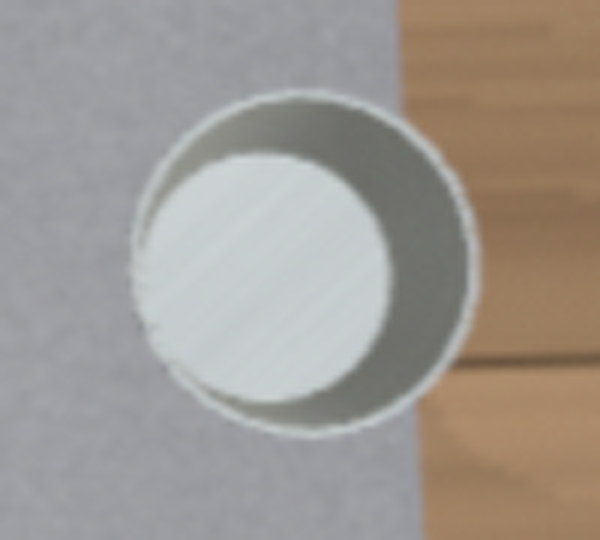

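The rim's outline runs from 132 to 480 px in the crop (160 mm, as it should), which puts the pot centre at about (477,-380). The feeder fit is good to 0.7 px, and the stub's projected and seen positions agree to within 5 mm. I'll work out the move to above the stub.

```bash
cat >> h.py <<'E'
from scipy.spatial.transform import Rotation as R
def to(x,y,z,psi,feed=False):
    """offset, twist to world pos with tool y axis at angle psi (feeder-relative if feed)"""
    s=ctrl.sense();v=np.load('feeder.npy')
    if feed:
        c,sn=np.cos(v[2]),np.sin(v[2]);x,y=v[0]+c*x-sn*y,v[1]+sn*x+c*y;psi+=v[2]
    T=np.array([[np.sin(psi),np.cos(psi),0],[-np.cos(psi),np.sin(psi),0],[0,0,-1]])
    if T[:,0]@np.array(s['tool_rot'])[:,0]<0: T[:,:2]*=-1
    Rt=np.array(s['tool_rot'])
    print('off',(Rt.T@(np.array([x,y,z])-s['tool_pos'])).round(1),'tw',R.from_matrix(Rt.T@T).as_rotvec().round(4))
E
python3 - <<'E'
from h import *
to(-8,-95,200,np.pi/2,True)
E
```

```text
Traceback (most recent call last):
  File "h.py", line 27, in to
    print('off',(Rt.T@(np.array([x,y,z])-s['tool_pos'])).round(1),'tw',R.from_matrix(Rt.T@T).as_rotvec().round(4))
                                                                       ~~~~~~~~~~~~~^^^^^^^^
  File "scipy/spatial/transform/_rotation.pyx", line 1143, in scipy.spatial.transform._rotation.Rotation.from_matrix
ValueError: Non-positive determinant (left-handed or null coordinate frame) in rotation matrix 0: [[ 8.95821394e-01 -4.44414251e-01 -6.68026264e-05]
 [-4.44413971e-01 -8.95820980e-01  9.97363093e-04]
 [ 5.03085566e-04  8.63771175e-04  9.99999500e-01]].
```

```bash
sed -i 's/\[\[np.sin(psi),np.cos(psi),0\],\[-np.cos(psi),np.sin(psi),0\]/[[-np.sin(psi),np.cos(psi),0],[np.cos(psi),np.sin(psi),0]/' h.py
python3 - <<'E'
from h import *
to(-8,-95,200,np.pi/2,True)
E
```

```text
off [-527.4 -477.7   14.6] tw [-1.000e-03 -3.000e-04 -4.605e-01]
```

```bash
python3 -m inch '{"offset":[[-527,-478,15],[-527,-478,15],[-527,-478,15],[-527,-478,15],[-527,-478,15],[-527,-478,15],[-527,-478,15],[-527,-478,15],[-527,-478,15],[-527,-478,15],[-527,-478,15],[-527,-478,15]],"twist":[[0,0,-0.46],[0,0,-0.46],[0,0,-0.46],[0,0,-0.46],[0,0,-0.46],[0,0,-0.46],[0,0,-0.46],[0,0,-0.46],[0,0,-0.46],[0,0,-0.46],[0,0,-0.46],[0,0,-0.46]],"grip":[0,0,0,0,0,0,0,0,0,0,0,0]}'
python3 -m inch '{"offset":[[0,0,0]],"twist":[[0,0,0]],"grip":[0]}'
python3 - <<'E'
from h import *
snap('wrist','w1.png');to(-8,-95,200,np.pi/2,True);print(ctrl.sense()['q'])
for p in [(-8,-95,112),(-34,-60,94),(55,40,122),(-55,40,122)]:
    v=np.load('feeder.npy');print(p,proj('w1.png',[v[0]+p[0]-v[2]*p[1],v[1]+p[1]+v[2]*p[0],p[2]]))
E
```

```text
time: 1.6
tool_pos: [537.5, -107.8, 199.1]
tool_rot: [[-1.0, 0.007, -0.0], [0.007, 1.0, 0.0], [0.0, 0.0, -1.0]]
contact_force: [0.0, 0.7, 0.2]
width: 95.2
grasp_force: 0.0
time: 1.72
tool_pos: [537.0, -106.3, 199.0]
tool_rot: [[-1.0, 0.007, -0.001], [0.007, 1.0, 0.0], [0.001, 0.0, -1.0]]
contact_force: [-0.7, 0.1, 0.4]
width: 95.4
grasp_force: 0.0
{'fx': 371.5420597798231, 'fy': 371.5420597798231, 'cx': 276.5566811546087, 'cy': 210.2015198990041}
off [-0.7  0.1 -0.9] tw [ 0.0005 -0.001  -0.002 ]
[-3.14152614e-01  3.97896262e-01  1.76977418e+00  2.40122127e-04
  9.75031040e-01 -1.87890576e+00]
(-8, -95, 112) [279.8828924  216.15106379]
(-34, -60, 94) [326.17373364 175.79958147]
(55, 40, 122) [460.94950125 299.9240267 ]
(-55, 40, 122) [483.46851516 152.11079101]
```

View pics/w1.png

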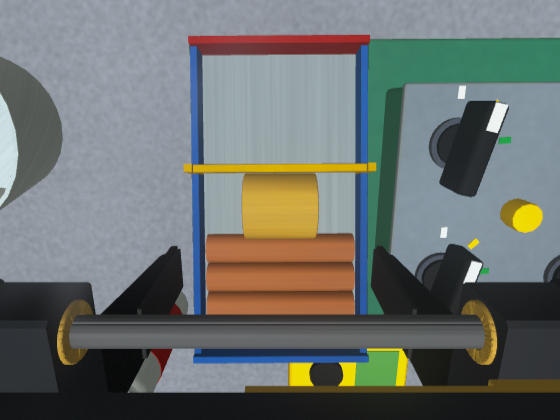

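The wrist view shows the stub at (242–319, 173–238), centred between the fingers (column 280 seen, 280 predicted). The knobs are where the fit says, to within about 2 mm. Now I'll descend, grip and lift.

```bash
python3 -m inch '{"offset":[[-1,0,60],[-1,0,110],[-1,0,127],[-1,0,127],[-1,0,127],[-1,0,127],[-1,0,127],[-1,0,127],[-1,0,127],[-1,0,127]],"twist":[[0,0,0],[0,0,0],[0,0,0],[0,0,0],[0,0,0],[0,0,0],[0,0,0],[0,0,0],[0,0,0],[0,0,0]],"grip":[0,0,0,0,200,200,200,200,200,200]}' 30
python3 - <<'E'
from h import *
to(477.5,-380,200,1.57)
E
```

```text
time: 3.02
tool_pos: [538.1, -104.8, 72.9]
tool_rot: [[-1.0, 0.005, 0.0], [0.005, 1.0, -0.0], [-0.0, -0.0, -1.0]]
contact_force: [-1.5, 0.9, 5.3]
width: 55.7
grasp_force: 30.0
off [  59.2 -275.5 -127.1] tw [-0.      0.0004 -0.004 ]
```

```bash
python3 -m inch '{"offset":[[0,0,-20],[0,0,-70],[0,0,-120],[0,0,-127],[30,-60,-127],[50,-120,-127],[59,-180,-127],[59,-240,-127],[59,-275,-127],[59,-275,-127],[59,-275,-127]],"twist":[[0,0,0],[0,0,0],[0,0,0],[0,0,0],[0,0,0],[0,0,0],[0,0,0],[0,0,0],[0,0,0],[0,0,0],[0,0,0]],"grip":[200,200,200,200,200,200,200,200,200,200,200]}'
python3 - <<'E'
from h import *
snap('top','t2.png');to(477.5,-380,30,1.57)
im=cv2.imread('pics/t2.png')[130:270,240:440]
cv2.imwrite('pics/t2c.png',cv2.resize(im,None,fx=4,fy=4,interpolation=cv2.INTER_CUBIC))
E
```

```text
time: 4.4
tool_pos: [477.2, -378.6, 198.2]
tool_rot: [[-1.0, 0.005, -0.002], [0.005, 1.0, 0.002], [0.002, 0.002, -1.0]]
contact_force: [0.5, 0.3, -1.6]
width: 55.7
grasp_force: 30.0
{'fx': 466.4642568781659, 'fy': 466.4642568781659, 'cx': 275.8633241380291, 'cy': 212.41414259906165}
off [ -0.2  -1.8 168.7] tw [ 0.0014 -0.0012 -0.0034]
```

View pics/t2c.png

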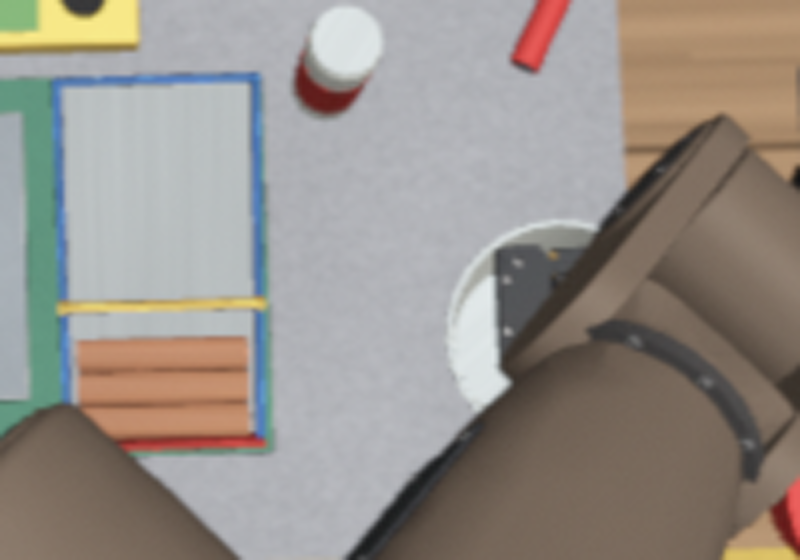

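The three sleeves lie parallel against the stop (crop rows 340–440), and the gripper is over the pot. Now I'll lower, release partly open and rise.

```bash
python3 -m inch '{"offset":[[0,-1,60],[0,-1,120],[0,-1,167],[0,-1,167],[0,-1,167],[0,-1,167],[0,-1,167],[0,-1,167],[0,-1,110],[0,-1,50],[0,-1,0],[0,-1,0]],"twist":[[0,0,0],[0,0,0],[0,0,0],[0,0,0],[0,0,0],[0,0,0],[0,0,0],[0,0,0],[0,0,0],[0,0,0],[0,0,0],[0,0,0]],"grip":[200,200,200,200,70,70,70,70,70,70,70,70]}'
python3 - <<'E'
from h import *
to(-55,40,200,np.pi/2-0.15,True)
E
```

```text
time: 5.95
tool_pos: [478.6, -381.4, 203.8]
tool_rot: [[-1.0, 0.005, 0.005], [0.005, 1.0, -0.005], [-0.005, -0.005, -1.0]]
contact_force: [0.2, 0.2, -0.8]
width: 68.6
grasp_force: 0.0
off [-10.3 411.8   1.8] tw [-0.0046  0.0056  0.1494]
```

```bash
python3 -m inch '{"offset":[[-10,60,2],[-10,120,2],[-10,180,2],[-10,240,2],[-10,300,2],[-10,360,2],[-10,412,2],[-10,412,2],[-10,412,2],[-10,412,2]],"twist":[[0,0,0],[0,0,0.05],[0,0,0.15],[0,0,0.2],[0,0,0.2],[0,0,0.2],[0,0,0.2],[0,0,0.2],[0,0,0.2],[0,0,0.2]],"grip":[120,120,120,120,120,120,120,120,120,120]}'
python3 - <<'E'
from h import *
snap('wrist','w3.png');snap('top','t3.png');to(-55,40,102,np.pi/2-0.2,True)
v=np.load('feeder.npy')
for p in [(-55,40,122),(55,40,122),(0,95,98)]:
    print(p,proj('w3.png',[v[0]+p[0]-v[2]*p[1],v[1]+p[1]+v[2]*p[0],p[2]]))
a=cv2.imread('pics/w3.png');b=cv2.resize(cv2.imread('pics/t3.png')[150:260,330:430],None,fx=2.4,fy=2.4,interpolation=cv2.INTER_CUBIC)
c=np.zeros((420,800,3),np.uint8);c[:,:560]=a;c[:264,560:]=b
cv2.imwrite('pics/c3.png',c)
E
```

```text
time: 7.2
tool_pos: [489.6, 30.3, 197.3]
tool_rot: [[-0.979, 0.205, -0.001], [0.205, 0.979, 0.0], [0.001, -0.0, -1.0]]
contact_force: [0.1, -1.3, -0.5]
width: 50.6
grasp_force: 0.0
{'fx': 371.5420597798231, 'fy': 371.5420597798231, 'cx': 276.5566811546087, 'cy': 210.2015198990041}
{'fx': 466.4642568781659, 'fy': 466.4642568781659, 'cx': 275.8633241380291, 'cy': 212.41414259906165}
off [-1.3  0.2 95.4] tw [ 0.     -0.0002 -0.0023]
(-55, 40, 122) [278.40923233 222.27077393]
(55, 40, 122) [306.79545712 353.90520717]
(0, 95, 98) [360.46066525 264.16099651]
```

View pics/c3.png

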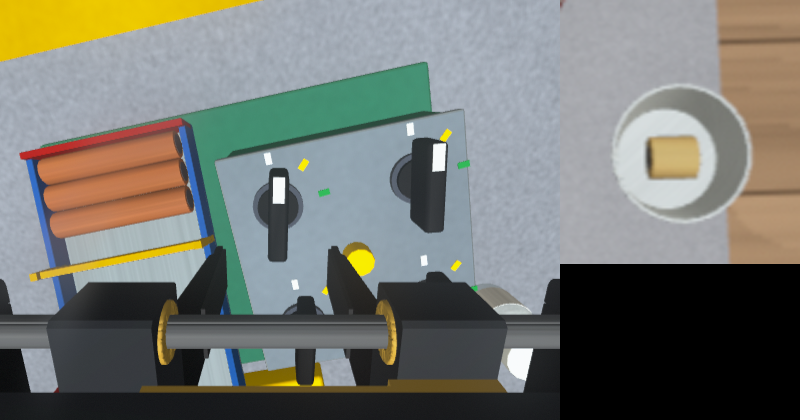

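The stub lies in the pot. The wrist view has knob c at column 278, with its bar running from row 168 to 262 and centred between the fingers, and the oil cap at (360,262) against (360,264) predicted. I'll check how the bar should project and find the move down.

```bash
python3 - <<'E'
from h import *
v=np.load('feeder.npy');q=.2
print(np.load('pics/w3.png.npz')['W'][:3,2:])
for k in(-32,32):
  for z in(88,122):
    p=(-55+k*np.cos(q),40-k*np.sin(q))
    print(k,z,proj('w3.png',[v[0]+p[0]-v[2]*p[1],v[1]+p[1]+v[2]*p[0],z]))
E
```

```text
[[-2.76681865e-01  4.11264060e+02]
 [ 5.88110552e-02  4.58858102e+01]
 [ 9.59160260e-01  3.67487698e+02]]
-32 88 [278.13421485 168.14744328]
-32 122 [278.31339713 176.97711932]
32 88 [278.31008335 246.69023321]
32 122 [278.49858104 264.49878231]
```

Predicted bar ends are at rows 168 and 264.5, against 168 and 262 seen, so the knob is located to within 2 mm. First pass, knob c:

```bash
python3 -m inch '{"offset":[[-1,0,55],[-1,0,100],[-1,0,100],[-1,0,100],[-1,0,100],[-1,0,100],[-1,0,100],[-1,0,100],[-1,0,100],[-1,0,100],[-1,0,100]],"twist":[[0,0,0],[0,0,0],[0,0,0],[0,0,0],[0,0,0],[0,0,0],[0,0,0.16],[0,0,0.32],[0,0,0.46],[0,0,0.6],[0,0,0.6]],"grip":[120,120,120,255,255,255,255,255,255,255,255]}' 40
python3 - <<'E'
from h import *
s=ctrl.sense();print(s['moment'],s['contact_force'])
to(-55,40,160,np.pi/2-0.8,True)
E
```

```text
time: 8.68
tool_pos: [490.5, 30.7, 98.4]
tool_rot: [[-0.692, 0.722, 0.0], [0.722, 0.692, -0.001], [-0.001, -0.0, -1.0]]
contact_force: [-1.9, -6.9, 1.3]
width: 13.7
grasp_force: 40.0
[-1.26130447  0.42663205 -0.04806411] [-1.91799865 -6.8830188   1.33139873]
off [ -0.6   0.  -61.6] tw [-0.0003  0.0008 -0.0022]
```

```bash
python3 -m inch '{"offset":[[0,0,0],[0,0,0],[0,0,-58],[1,50,-58],[1,100,-58],[2,156,-58],[2,156,-58],[2,156,-58],[2,156,0],[2,156,0],[2,156,0]],"twist":[[0,0,0],[0,0,0],[0,0,0],[0,0,-0.16],[0,0,-0.32],[0,0,-0.48],[0,0,-0.65],[0,0,-0.65],[0,0,-0.65],[0,0,-0.65],[0,0,-0.65]],"grip":[120,120,120,120,120,120,120,120,120,120,120]}'
python3 - <<'E'
from h import *
to(55,150,98,np.pi/2-0.15,True)
snap('wrist','w4.png')
v=np.load('feeder.npy');
for (x,y,q) in [(-55,40,.8),(-55,150,.15)]:
 for k in(-32,32):
  for z in(88,122):
    p=(x+k*np.cos(q),y-k*np.sin(q))
    print(x,y,k,z,proj('w4.png',[v[0]+p[0]-v[2]*p[1],v[1]+p[1]+v[2]*p[0],z]))
E
```

```text
time: 10.05
tool_pos: [602.2, 140.6, 99.2]
tool_rot: [[-0.988, 0.156, 0.001], [0.156, 0.988, 0.0], [-0.001, 0.0, -1.0]]
contact_force: [0.7, 0.2, -0.0]
width: 50.2
grasp_force: 0.0
off [ 0.7 -0.9  1.2] tw [ 0.0004  0.001  -0.0028]
{'fx': 371.5420597798231, 'fy': 371.5420597798231, 'cx': 276.5566811546087, 'cy': 210.2015198990041}
-55 40 -32 88 [34.56254115 10.01629119]
-55 40 -32 122 [-25.91811021 -12.47552853]
-55 40 32 88 [-26.23495062 128.92442793]
-55 40 32 122 [-94.32273324 135.42372059]
-55 150 -32 88 [236.44492927 -51.61587249]
-55 150 -32 122 [225.87701207 -91.54166662]
-55 150 32 88 [241.18523308 106.24494746]
-55 150 32 122 [233.05973269 107.67412577]
```

View pics/w4.png

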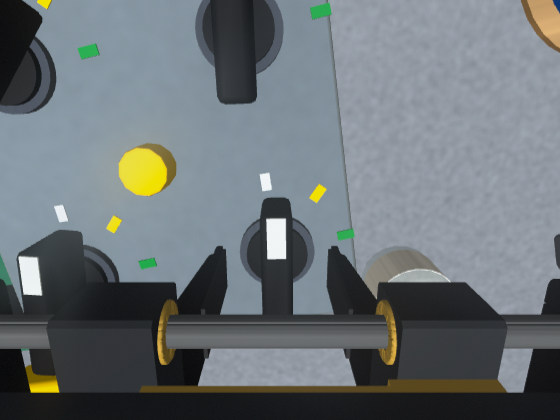

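Knob a's bar (column 277, white tip up) sits midway between the fingers, and knob c at top left has turned. Next I'll close on a and turn it, then go on to b.

```bash
python3 -m inch '{"offset":[[1,-1,1],[1,-1,1],[1,-1,1],[1,-1,1],[1,-1,1],[1,-1,1],[1,-1,1],[1,-1,1],[1,-1,1],[1,-1,1],[1,-1,1]],"twist":[[0,0,0],[0,0,0],[0,0,0],[0,0,0.16],[0,0,0.32],[0,0,0.48],[0,0,0.65],[0,0,0.65],[0,0,0.65],[0,0,0.65],[0,0,0.65]],"grip":[255,255,255,255,255,255,255,255,120,120,120]}'
python3 - <<'E'
from h import *
to(55,40,98,np.pi/2-0.2,True)
E
```

```text
time: 11.48
tool_pos: [600.4, 139.9, 96.6]
tool_rot: [[-0.694, 0.72, -0.0], [0.72, 0.694, 0.0], [0.0, -0.0, -1.0]]
contact_force: [0.2, -0.5, -0.2]
width: 38.2
grasp_force: 0.0
off [-79.6 -76.1  -1.4] tw [-1.000e-04 -2.000e-04 -5.996e-01]
```

```bash
python3 -m inch '{"offset":[[0,0,-58],[-35,-35,-58],[-79,-77,-58],[-79,-77,-58],[-79,-77,-58],[-79,-77,-58],[-79,-77,0],[-79,-77,0],[-79,-77,0],[-79,-77,0],[-79,-77,0],[-79,-77,0]],"twist":[[0,0,0],[0,0,-0.16],[0,0,-0.32],[0,0,-0.48],[0,0,-0.6],[0,0,-0.6],[0,0,-0.6],[0,0,-0.6],[0,0,-0.6],[0,0,-0.6],[0,0,-0.6],[0,0,-0.6]],"grip":[120,120,120,120,120,120,120,120,120,255,255,255]}'
python3 - <<'E'
from h import *
s=ctrl.sense();print(s['moment'])
to(55,40,98,np.pi/2-0.2,True)
E
```

```text
time: 12.98
tool_pos: [600.0, 29.7, 97.3]
tool_rot: [[-0.979, 0.204, 0.001], [0.204, 0.979, 0.0], [-0.001, 0.0, -1.0]]
contact_force: [0.2, 0.7, 0.1]
width: 25.9
grasp_force: 0.0
[ 0.02416679  0.03960835 -0.01771265]
off [-0.9  0.3 -0.7] tw [ 0.0002  0.001  -0.0007]
```

```bash
python3 -m inch '{"offset":[[0,0,0],[0,0,0],[0,0,0],[0,0,0],[0,0,0],[0,0,0],[0,0,0],[0,0,0],[0,0,0],[0,0,0],[0,0,0]],"twist":[[0,0,0],[0,0,0],[0,0,0.16],[0,0,0.32],[0,0,0.48],[0,0,0.6],[0,0,0.6],[0,0,0.6],[0,0,0.6],[0,0,0.6],[0,0,0.6]],"grip":[255,255,255,255,255,255,255,255,110,110,110]}'
python3 - <<'E'
from h import *
to(-55,150,98,np.pi/2-0.15,True)
E
```

```text
time: 14.35
tool_pos: [599.8, 29.5, 96.6]
tool_rot: [[-0.693, 0.721, -0.0], [0.721, 0.693, -0.0], [0.0, -0.0, -1.0]]
contact_force: [0.9, 1.3, 0.2]
width: 38.7
grasp_force: 0.0
off [155.   -1.3  -1.4] tw [-1.000e-04 -1.000e-04 -6.508e-01]
```

```bash
python3 -m inch '{"offset":[[0,0,-58],[50,-1,-58],[100,-2,-58],[155,-2,-58],[155,-2,-58],[155,-2,-58],[155,-2,0],[155,-2,0],[155,-2,0],[155,-2,0],[155,-2,0],[155,-2,0]],"twist":[[0,0,0],[0,0,-0.16],[0,0,-0.32],[0,0,-0.48],[0,0,-0.65],[0,0,-0.65],[0,0,-0.65],[0,0,-0.65],[0,0,-0.65],[0,0,-0.65],[0,0,-0.65],[0,0,-0.65]],"grip":[110,110,110,110,110,110,110,110,255,255,255,255]}'
python3 - <<'E'
from h import *
to(-55,150,98,np.pi/2-0.15,True)
E
```

```text
time: 15.85
tool_pos: [491.1, 140.0, 97.3]
tool_rot: [[-0.988, 0.154, 0.001], [0.154, 0.988, 0.0], [-0.001, 0.0, -1.0]]
contact_force: [0.5, 0.2, 0.5]
width: 19.6
grasp_force: 0.0
off [-0.2  0.3 -0.7] tw [ 0.0004  0.001  -0.0008]
```

```bash
python3 -m inch '{"offset":[[0,0,0],[0,0,0],[0,0,0],[0,0,0],[0,0,0],[0,0,0],[0,0,0],[0,0,0],[0,0,0],[0,0,0],[0,0,0]],"twist":[[0,0,0],[0,0,0],[0,0,0.16],[0,0,0.32],[0,0,0.48],[0,0,0.65],[0,0,0.65],[0,0,0.65],[0,0,0.65],[0,0,0.65],[0,0,0.65]],"grip":[255,255,255,255,255,255,255,255,110,110,110]}'
python3 -m inch '{"offset":[[0,0,-58],[0,0,-100],[0,0,-100],[0,0,-100]],"twist":[[0,0,0],[0,0,0],[0,0,0],[0,0,0]],"grip":[110,110,110,110]}'
python3 - <<'E'
from h import *
to(-55,40,98,np.pi/2-0.8,True)
snap('top','t5.png')
im=cv2.imread('pics/t5.png')[140:255,170:310]
cv2.imwrite('pics/c5.png',cv2.resize(im,None,fx=5,fy=5,interpolation=cv2.INTER_CUBIC))
E
```

```text
time: 17.23
tool_pos: [490.9, 140.0, 96.6]
tool_rot: [[-0.693, 0.721, -0.0], [0.721, 0.693, 0.0], [0.0, -0.0, -1.0]]
contact_force: [0.7, -0.2, -0.3]
width: 38.5
grasp_force: 0.0
time: 17.73
tool_pos: [490.5, 139.9, 196.0]
tool_rot: [[-0.693, 0.721, -0.001], [0.721, 0.693, -0.0], [0.0, -0.001, -1.0]]
contact_force: [-0.4, 0.3, -0.1]
width: 54.0
grasp_force: 0.0
off [-79.3 -75.6  98. ] tw [-0.0006 -0.0005 -0.0006]
{'fx': 466.4642568781659, 'fy': 466.4642568781659, 'cx': 275.8633241380291, 'cy': 212.41414259906165}
```

View pics/c5.png

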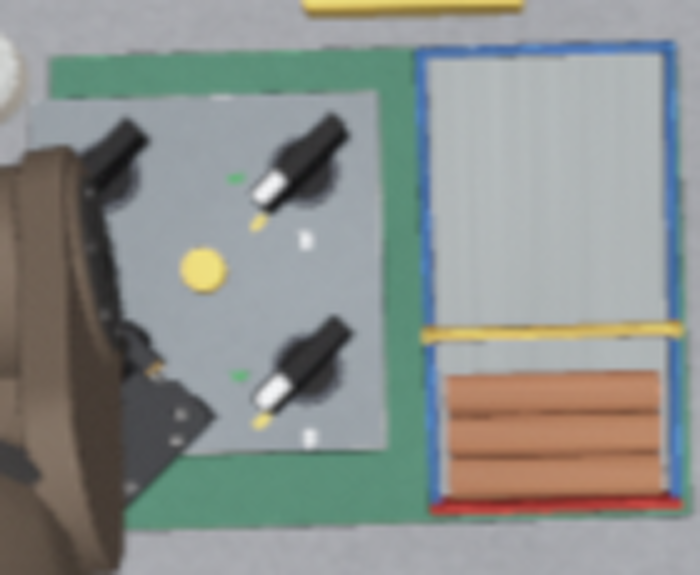

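Knobs b and c, and the visible end of a, lie at about 0.8 rad on their yellow ticks, and the sleeves are at the stop. Second pass now: c, a, b, d.

```bash
python3 -m inch '{"offset":[[-40,-38,0],[-79,-76,0],[-79,-76,0],[-79,-76,0],[-79,-76,50],[-79,-76,98],[-79,-76,98],[-79,-76,98],[-79,-76,98],[-79,-76,98],[-79,-76,98],[-79,-76,98]],"twist":[[0,0,0],[0,0,0],[0,0,0],[0,0,0],[0,0,0],[0,0,0],[0,0,0],[0,0,0],[0,0,0],[0,0,0],[0,0,0],[0,0,0]],"grip":[110,110,110,110,110,110,110,255,255,255,255,255]}'
python3 -m inch '{"offset":[[0,0,0],[0,0,0],[0,0,0],[0,0,0],[0,0,0],[0,0,0],[0,0,0]],"twist":[[0,0,0.16],[0,0,0.32],[0,0,0.48],[0,0,0.6],[0,0,0.69],[0,0,0.69],[0,0,0.69]],"grip":[255,255,255,255,255,255,255]}'
python3 - <<'E'
from h import *
s=ctrl.sense();print(s['moment'])
to(-55,40,98,np.pi/2-1.5,True)
to(55,150,98,np.pi/2-.8,True)
E
```

```text
time: 19.27
tool_pos: [490.9, 30.2, 99.1]
tool_rot: [[-0.693, 0.721, 0.0], [0.721, 0.693, -0.0], [-0.0, 0.0, -1.0]]
contact_force: [-2.7, -0.8, 5.5]
width: 14.2
grasp_force: 40.0
time: 20.15
tool_pos: [490.0, 29.9, 99.0]
tool_rot: [[-0.076, 0.997, -0.002], [0.997, 0.076, -0.001], [-0.0, -0.002, -1.0]]
contact_force: [-5.9, -5.6, 9.5]
width: 13.6
grasp_force: 40.0
[-1.17787431  1.08172433 -0.03411253]
off [0.4 0.9 1. ] tw [-0.0016  0.0005  0.0095]
off [101.2 119.4   0.8] tw [-1.700e-03 -1.000e-04 -6.905e-01]
```

```bash
python3 -m inch '{"offset":[[0,0,0],[0,0,0],[0,0,0],[0,0,-58],[35,40,-58],[70,80,-58],[101,119,-58],[101,119,-58],[101,119,-58],[101,119,-58],[101,119,0],[101,119,0]],"twist":[[0,0,0],[0,0,0],[0,0,0],[0,0,0],[0,0,-0.16],[0,0,-0.32],[0,0,-0.48],[0,0,-0.69],[0,0,-0.69],[0,0,-0.69],[0,0,-0.69],[0,0,-0.69]],"grip":[110,110,110,110,110,110,110,110,110,110,110,110]}'
python3 -m inch '{"offset":[[0,0,0],[0,0,0],[0,0,0],[0,0,0],[0,0,0],[0,0,0],[0,0,0],[0,0,0],[0,0,0],[0,0,0],[0,0,0],[0,0,0]],"twist":[[0,0,0],[0,0,0],[0,0,0],[0,0,0],[0,0,0],[0,0,0.16],[0,0,0.32],[0,0,0.48],[0,0,0.6],[0,0,0.69],[0,0,0.69],[0,0,0.69]],"grip":[255,255,255,255,255,255,255,255,255,255,255,255]}'
python3 - <<'E'
from h import *
s=ctrl.sense();print(s['moment'])
to(55,150,98,np.pi/2-1.5,True)
to(55,40,98,np.pi/2-.8,True)
E
```

```text
time: 21.65
tool_pos: [599.9, 139.4, 96.0]
tool_rot: [[-0.691, 0.723, -0.006], [0.723, 0.691, -0.001], [0.004, -0.005, -1.0]]
contact_force: [-0.6, -0.2, 0.2]
width: 54.0
grasp_force: 0.0
time: 23.15
tool_pos: [600.2, 139.1, 99.1]
tool_rot: [[-0.076, 0.997, -0.004], [0.997, 0.076, -0.002], [-0.001, -0.004, -1.0]]
contact_force: [-9.6, -6.5, 10.5]
width: 13.7
grasp_force: 40.0
[-1.47594528  1.74119467 -0.05064027]
off [0.6 1.2 1.1] tw [-0.0038  0.0013  0.0095]
off [-109.    -7.6    1.3] tw [-4.000e-03 -1.000e-04 -6.905e-01]
```

```bash
python3 -m inch '{"offset":[[0,0,0],[0,0,0],[0,0,0],[0,0,-58],[-35,-2,-58],[-70,-5,-58],[-109,-8,-58],[-109,-8,-58],[-109,-8,-58],[-109,-8,-58],[-109,-8,0],[-109,-8,0]],"twist":[[0,0,0],[0,0,0],[0,0,0],[0,0,0],[0,0,-0.16],[0,0,-0.32],[0,0,-0.48],[0,0,-0.69],[0,0,-0.69],[0,0,-0.69],[0,0,-0.69],[0,0,-0.69]],"grip":[110,110,110,110,110,110,110,110,110,110,110,110]}'
python3 -m inch '{"offset":[[0,0,0],[0,0,0],[0,0,0],[0,0,0],[0,0,0],[0,0,0],[0,0,0],[0,0,0],[0,0,0],[0,0,0],[0,0,0],[0,0,0]],"twist":[[0,0,0],[0,0,0],[0,0,0],[0,0,0],[0,0,0],[0,0,0.16],[0,0,0.32],[0,0,0.48],[0,0,0.6],[0,0,0.69],[0,0,0.69],[0,0,0.69]],"grip":[255,255,255,255,255,255,255,255,255,255,255,255]}'
python3 - <<'E'
from h import *
s=ctrl.sense();print(s['moment'])
to(55,40,98,np.pi/2-1.5,True)
to(-55,150,98,np.pi/2-.8,True)
E
```

```text
time: 24.65
tool_pos: [600.3, 31.4, 95.8]
tool_rot: [[-0.692, 0.722, -0.007], [0.722, 0.692, 0.0], [0.005, -0.004, -1.0]]
contact_force: [0.3, -0.4, 0.8]
width: 53.9
grasp_force: 0.0
time: 26.15
tool_pos: [600.1, 29.4, 99.1]
tool_rot: [[-0.076, 0.997, -0.004], [0.997, 0.076, -0.002], [-0.001, -0.005, -1.0]]
contact_force: [-12.0, -11.2, 11.3]
width: 13.8
grasp_force: 40.0
[-2.10279102  2.27409549 -0.01842766]
off [0.4 0.8 1.1] tw [-0.0046  0.0015  0.0095]
off [ 118.9 -100.     1.4] tw [-4.900e-03 -2.000e-04 -6.905e-01]
```

```bash
python3 -m inch '{"offset":[[0,0,0],[0,0,0],[0,0,0],[0,0,-58],[40,-35,-58],[80,-70,-58],[119,-100,-58],[119,-100,-58],[119,-100,-58],[119,-100,-58],[119,-100,0],[119,-100,0]],"twist":[[0,0,0],[0,0,0],[0,0,0],[0,0,0],[0,0,-0.16],[0,0,-0.32],[0,0,-0.48],[0,0,-0.69],[0,0,-0.69],[0,0,-0.69],[0,0,-0.69],[0,0,-0.69]],"grip":[110,110,110,110,110,110,110,110,110,110,110,110]}'
python3 -m inch '{"offset":[[0,0,0],[0,0,0],[0,0,0],[0,0,0],[0,0,0],[0,0,0],[0,0,0],[0,0,0],[0,0,0],[0,0,0],[0,0,0],[0,0,0]],"twist":[[0,0,0],[0,0,0],[0,0,0],[0,0,0],[0,0,0],[0,0,0.16],[0,0,0.32],[0,0,0.48],[0,0,0.6],[0,0,0.69],[0,0,0.69],[0,0,0.69]],"grip":[255,255,255,255,255,255,255,255,255,255,255,255]}'
python3 - <<'E'
from h import *
to(-55,150,98,np.pi/2-1.5,True)
to(330,400,250,np.pi/2-1.5,True)
to(400,330,250,0.1)
E
```

```text
time: 27.65
tool_pos: [491.9, 141.2, 96.1]
tool_rot: [[-0.691, 0.723, -0.006], [0.723, 0.691, -0.001], [0.004, -0.005, -1.0]]
contact_force: [0.5, -1.3, 0.5]
width: 54.1
grasp_force: 0.0
time: 29.15
tool_pos: [490.3, 139.7, 99.1]
tool_rot: [[-0.077, 0.997, -0.007], [0.997, 0.077, -0.004], [-0.003, -0.007, -1.0]]
contact_force: [-15.9, -19.8, 18.5]
width: 14.2
grasp_force: 40.0
off [0.5 1.1 1.1] tw [-0.0071  0.0031  0.0103]
off [ 218.1  404.  -154.4] tw [-0.0071  0.0031  0.0103]
off [ 196.2  -76.5 -150.9] tw [-0.0072  0.0029 -0.0231]
```

Open, rise and move clear to the left, then check.

```bash
python3 -m inch '{"offset":[[0,0,0],[0,0,0],[0,0,0],[0,0,0],[0,0,-58],[0,0,-115],[0,0,-150],[60,-20,-150],[120,-50,-150],[196,-76,-150],[196,-76,-150],[196,-76,-150]],"twist":[[0,0,0],[0,0,0],[0,0,0],[0,0,0],[0,0,0],[0,0,0],[0,0,0],[0,0,0],[0,0,0],[0,0,0],[0,0,0],[0,0,0]],"grip":[110,110,110,110,110,110,110,110,110,110,110,110]}'
python3 -m inch '{"offset":[[60,0,0],[120,0,0],[180,0,0],[180,0,0],[180,0,0],[180,0,0]],"twist":[[0,0,0],[0,0,0],[0,0,0],[0,0,0],[0,0,0],[0,0,0]],"grip":[110,110,110,110,110,110]}'
python3 - <<'E'
from h import *
snap('top','t9.png')
im=cv2.imread('pics/t9.png')[140:260,170:430]
cv2.imwrite('pics/c9.png',cv2.resize(im,None,fx=3,fy=3,interpolation=cv2.INTER_CUBIC))
E
```

```text
time: 30.65
tool_pos: [401.9, 332.8, 248.5]
tool_rot: [[-0.079, 0.997, -0.0], [0.997, 0.079, 0.0], [0.0, -0.0, -1.0]]
contact_force: [0.1, 0.5, 0.5]
width: 54.3
grasp_force: 0.0
time: 31.4
tool_pos: [389.8, 509.6, 248.9]
tool_rot: [[-0.074, 0.997, 0.0], [0.997, 0.074, -0.0], [-0.0, 0.0, -1.0]]
contact_force: [-0.0, 0.4, -0.1]
width: 54.4
grasp_force: 0.0
{'fx': 466.4642568781659, 'fy': 466.4642568781659, 'cx': 275.8633241380291, 'cy': 212.41414259906165}
```

View pics/c9.png

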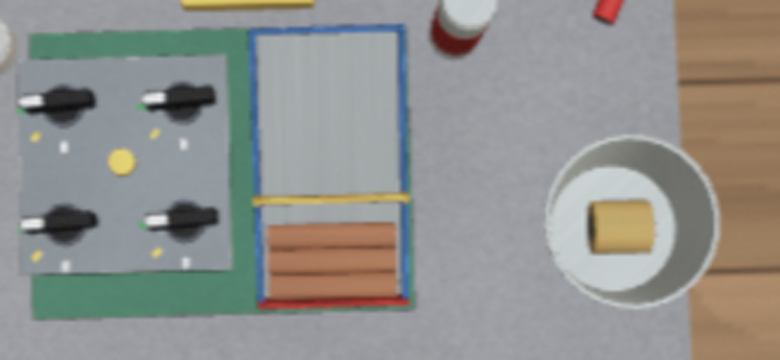

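All four bars point left to the green ticks (white tips at about (32,100), (153,98), (32,223) and (153,222)). The stub is in the upright pot at (622,226), and the sleeves are at the stop.

```bash
python3 -c "
from cell import ctrl
print(ctrl.hand_in())"
```

```text
the job is handed in; nothing more can be done
None
```

I handed the job in at about 31 s. In the last picture the stub lies in the upright pot, the three sleeves rest at the stop, and all four knobs are at their green ticks after two star-order passes (c, a, b, d); the hand-in returned no verdict.

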